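Load the cleaning basket and hold the bath lid open

TASK

Drop the two steel nozzles standing on the bench into the open basket. Then lift the lid of the cleaning bath and hold it 60 degrees open, keeping still, so that a colleague can lower the basket in: the lid falls shut if let go, so finish while still holding it there. Leave the basket where it stands and do not disturb the bottle, the torch or the pen.

Things in the scene. Friction and masses are not known exactly. Their poses are not given: they have to be found in the camera images.
- bath: Steel ultrasonic cleaning bath, a box 170 (x) x 210 (y) x 120 mm high, fixed to the bench, open on top under a hinged lid. Origin: centre of its underside. Its x axis points from its front (panel with two knobs, towards the robot) to its back. The hinge line (at the lid's underside) runs along y at the back top edge: 85 mm behind the origin (+x), 120 mm up.
- lid (a joint): Angle of the bath's lid in rad: 0 closed (level), growing as its front edge rises; 1.047 is 60 degrees. The hinge stops at 1.4 and has no catch or friction: the lid (about 0.4 kg) falls shut from any angle when let go. Lid plate 170 x 210 x 8 mm, lying on the bath's rim.
- lid_grip (a point): Grip point on the lid handle: a black flat tongue 24 mm wide (along the hinge line), 12 mm thick, sticking out 50 mm from the middle of the lid's front edge in the lid's plane. The point is at mid width and thickness, 36 mm out from that edge, 206 mm from the hinge line along the lid and 6 mm above the lid's underside. Lid closed: 126 mm above the bench. Axes: as the bath's, turning with the lid.
- basket: Open metal basket, 120 (x) x 160 (y) x 60 mm high, walls and floor 4 to 5 mm, loose, 0.6 kg, standing on the bench. Origin: centre of its underside; z up.
- nozzle_a: Steel filling nozzle, 48 mm high, standing upright on a round flange 32 mm across and 8 mm thick; above it a round stem tapering from 20 mm to 16 mm across at the top. About 60 g. Origin: centre of its underside, z along the stem.
- nozzle_b: The second nozzle, the same as the first.
- bottle: Bystander: closed white plastic bottle, 56 mm across, 130 mm high, standing. Origin: centre of its underside. Bottle and nozzles may change places.
- torch: Bystander: black torch with a red ring, 150 mm long, 32 mm across, lying on the bench. Origin: under its middle; x along it.
- pen: Bystander: black marker pen, 120 mm long, 12 mm across, lying on the bench. Origin: under its middle; x along it.
Not all that is in view belongs to the job. Leave any green look-alike of the nozzle_a alone. Several things look just like the basket: the one meant starts farthest from the robot's base.

How it is judged:
By the outcome, as a careful person would: the job done as asked, in the order asked, and still so for the second after the job is handed in, while the arm keeps its last pose, push and grip.
It also fails if it takes over 72 s, if anything falls off the work surface, if the arm or the gripper's body presses on something with over 40 N, if the wrist force passes 120 N, or if a joint passes its speed limit or range.

ROBOT

A 6-joint arm with a two-finger parallel gripper is mounted at the origin on the work surface. World frame = base frame: x ahead of the robot, y to its left, z up, the work surface at z = 0. Lengths are in m, angles in degrees, forces in N, time in s.
With the tool pointing down it reaches from about 0.375 to 0.9 m from the base axis. Payload 3.1 kg.
Tool frame: the origin (TCP) lies at the very end of the fingers, on their centre line; the grasp point (between the pads) lies 19 mm behind it; z points along the fingers, y is the line along which they close (so a half turn about z gives the same grasp; the last joint's range is limited). The gripper opens to 87 mm and grips with 3 to 60 N. Pads are 19 mm wide; open, the fingers measure 117 mm over their backs; the gripper's body (75 mm by 190 mm) begins 51 mm behind the grasp point.
Start: joints at [-80.93, 30.224, 82.088, -0, 67.689, -10.227], TCP at [0.207, -0.59, 0.223] pointing down, gripper open.
Joint ranges: [-176.69, 176.69], [-43.24, 126.21], [12.49, 139.97], [-82, 262], [0, 151.66], [-163.58, 163.58]. Speed limits (degrees/s): [159.86, 159.86, 180, 180, 180, 180].

INTERFACE

Orientations are given as a 3x3 rotation matrix whose columns are the frame's x, y, z axes.
In Python, from rig import bot, imaging gives the robot as it stands.
- The arm moves only by the tool drive_tool, never from a script. Its argument "deltas" is text: rows parted by semicolons, each of 5 numbers parted by spaces: the finger opening in mm, from 0 to 87, then the shift along the world's x, y, z in mm, then the turn about the world's z in rad. In form: jaw dx dy dz twist; .... A call has 1 to 12 rows; each row is the pose to reach, as a shift and turn from the pose commanded when the call began; what a row does not reach only later rows make up. A row lasts 1/10 s, in which the tool goes at most 50 mm and 8.59 degrees, less where a joint would pass 70% of its speed; a pose out of reach is approached as far as the arm can. A call with a gripper value outside its range is refused whole. The fingers move at their own pace and stop on an object; the grip force is fixed at half the most. Time passes only in rows, so rows that repeat a pose let the fingers close. It gives the time, the measured TCP pose, the force, the opening and the grip force at its end, in the units of the state.
- bot.read_state(): the state, without advancing time (a new reading comes with each control period).
- imaging.capture(name): name is "scene" or "top" or "wrist"; returns the picture (384x512x3 uint8, red, green, blue); there is no depth.
- imaging.camera_model(name): a dict with "fx", "fy", "cx", "cy" (pixels), "T" (4x4, takes a point from camera to world coordinates). Camera axes: x right, y down, z forward; pixel columns grow to the right and rows downward; lengths in m; the calibration is good to about 2 mm. A picture is of the moment at which its call begins: read the wrist's pose just before it. camera_model takes no time and is no camera call; for the wrist camera it gives the pose at the moment of the call.
- bot.hand_in(): hands the job in; it is judged then, once.
The state is a dict: "time_s": time; "joint_positions": joint angles; "qvel": joint speeds; "tau": joint torques, N m; "position": TCP position; "tcp_rot": TCP orientation; "force": force on the tool from outside, world axes, zero at the start; "moment": the same for the moment, N m; "opening": opening from 0.0 (shut) to 1.0 (fully open); "grasp_force": force on a finger pad.
Only numpy, scipy, OpenCV 4.12 (cv2) and the standard library are available. Lean on these libraries where they do the work, as an engineer would, in place of code of your own. Each camera call takes 0.05 s, during which the arm holds its last target. There are 200 camera calls.

## Working session

There is one attempt and no reset: what is moved stays moved. The work goes in short steps, Python scripts to look and compute and a tool call to move; the robot and the scene stay as the last step left them, time stands still between calls to the robot, and variables do not carry over. Pictures are saved under pics/ and viewed, at most 10 in all, crops included, and the job is handed in when it is done.

Besides the shell and the picture viewer there is one more tool, called by a JSON object that holds its "op" and its "data". drive_tool: Moves the arm, as the interface text tells. Its arguments: {"type":"object","properties":{"deltas":{"type":"string"}},"required":["deltas"]}

```bash
mkdir -p pics; ls; python3 - <<'E'
from rig import bot, imaging
import cv2,numpy as np
for n in ("scene","top"):
    im=imaging.capture(n); cv2.imwrite(f"pics/{n}0.png",im[...,::-1])
    m=imaging.camera_model(n); print(n,m["fx"],m["fy"],m["cx"],m["cy"]);print(np.round(m["T"],3))
E
```

```text
pics
scene 464.65035145886475 464.65035145886475 252.63573214168815 187.9153575600848
[[ 0.343  0.74  -0.579  1.168]
 [ 0.939 -0.281  0.197 -0.317]
 [-0.017 -0.611 -0.791  1.016]
 [ 0.     0.     0.     1.   ]]
top 349.44440907985404 349.44440907985404 251.89794083056495 190.57904548921198
[[ 0.026 -0.996  0.091  0.415]
 [-0.999 -0.023  0.024 -0.117]
 [-0.022 -0.092 -0.996  1.01 ]
 [ 0.     0.     0.     1.   ]]
```

View pics/scene0.png

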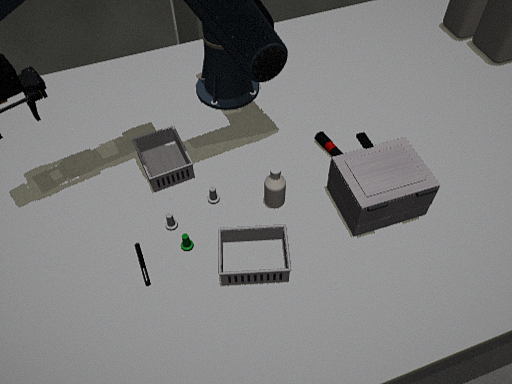

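View pics/top0.png

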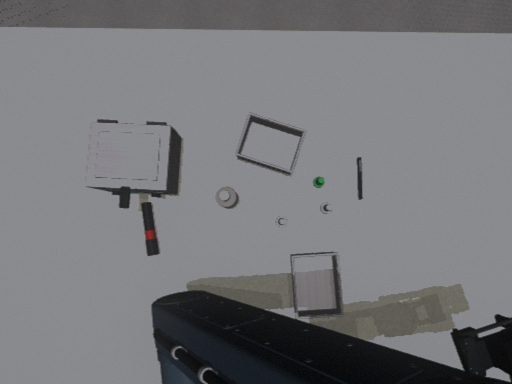

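The scene shows nozzles at about (213,195) and (171,222), with the green decoy at (187,242). The far basket is at (254,255), the bath at (382,185) and the handle at (365,140). In the top view the nozzles are at (281,221) and (327,208), the basket at (271,145) and the handle at (125,197). Next I'll zoom in and locate them.

```bash
cat > h.py <<'E'
from rig import bot, imaging
import cv2,numpy as np
def ray(n,u,v,z,m=None):
    m=m or imaging.camera_model(n); T=np.array(m["T"])
    d=T[:3,:3]@[(u-m["cx"])/m["fx"],(v-m["cy"])/m["fy"],1]; o=T[:3,3]
    return np.round(o+d*(z-o[2])/d[2],4)
def proj(n,p,m=None):
    m=m or imaging.camera_model(n); T=np.array(m["T"])
    c=T[:3,:3].T@(np.array(p)-T[:3,3]); return np.round([m["cx"]+m["fx"]*c[0]/c[2],m["cy"]+m["fy"]*c[1]/c[2]],1)
E
python3 - <<'E'
from h import *
t=cv2.imread("pics/top0.png")
a=cv2.resize(t[100:260,75:235],None,fx=3.7,fy=3.7,interpolation=2)
cv2.imwrite("pics/c1.png",a)
b=cv2.resize(t[105:235,225:375],None,fx=4,fy=4,interpolation=2)
cv2.imwrite("pics/c2.png",b)
for u,v in((281,221),(327,208)): print("noz top",ray("top",u,v,.04))
for u,v in((213,198),(172,226)): print("noz scene",ray("scene",u,v,.005))
print(bot.read_state())
E
```

```text
noz top [ 0.4212 -0.1763  0.04  ]
noz top [ 0.4601 -0.3025  0.04  ]
noz scene [ 0.4222 -0.1776  0.005 ]
noz scene [ 0.471  -0.3039  0.005 ]
{'time_s': 0.1, 'joint_positions': array([-8.09308520e+01,  3.02731138e+01,  8.21493718e+01, -3.17116848e-05,
        6.76897128e+01, -1.02273954e+01]), 'qvel': array([-0.03311884, -0.20513988, -0.17215636,  0.11035231,  0.0148897 ,
        0.00064661]), 'tau': array([ 4.95683598e-04, -4.40986204e+01, -1.77150822e+01,  6.33980683e-02,
        5.34007244e-02, -4.80819472e-05]), 'position': array([ 0.20645633, -0.58921326,  0.22167331]), 'tcp_rot': array([[ 9.43820874e-01,  3.30457354e-01, -3.09174267e-04],
       [ 3.30457316e-01, -9.43818957e-01,  1.93366895e-03],
       [ 3.47190591e-04, -1.92720602e-03, -9.99998083e-01]]), 'force': array([-0.07677856, -0.24069167, -0.54654546]), 'moment': array([ 0.03203909,  0.01625946, -0.02014618]), 'grasp_force': 0.0, 'opening': 0.9986304943175892}
```

View pics/c1.png

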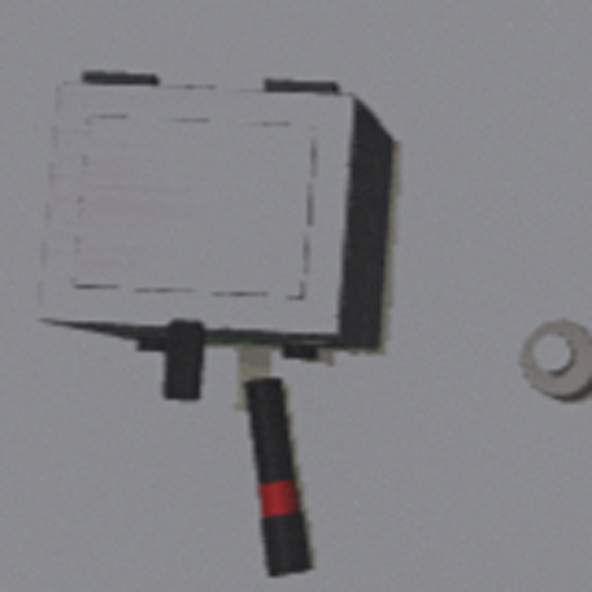

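View pics/c2.png

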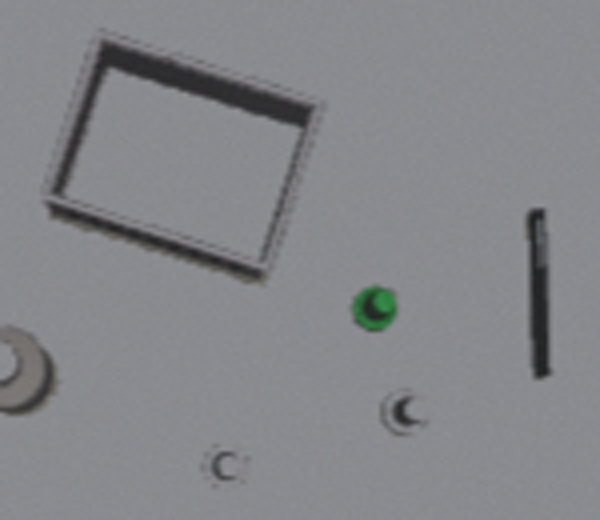

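The first crop shows the lid corners at (40,320), (338,334), (353,94) and (60,84), and the handle tip at (182,400) with the torch beside it. The second shows the basket rim corners at (100,33), (323,103), (268,270) and (47,198), and the nozzle flanges at (402,412) and (226,466).

```bash
python3 - <<'E'
from h import *
r1=lambda u,v,z:ray("top",75+(u+.5)/3.7-.5,100+(v+.5)/3.7-.5,z)
r2=lambda u,v,z:ray("top",225+(u+.5)/4-.5,105+(v+.5)/4-.5,z)
L=np.array([r1(*p,.128) for p in((40,320),(338,334),(353,94),(60,84))]);print("lid",L,L.mean(0))
e=L[2]-L[1]+L[3]-L[0];print("yaw deg",np.degrees(np.arctan2(e[1],e[0])))
e=L[0]-L[1]+L[3]-L[2];print("yaw y deg",np.degrees(np.arctan2(-e[0],e[1])))
print("handle tip, base",r1(183,400,.132),r1(185,325,.132))
B=np.array([r2(*p,.06) for p in((100,33),(323,103),(268,270),(47,198))]);print("bsk",B,B.mean(0))
e=B[0]-B[1]+B[3]-B[2];print("long axis deg",np.degrees(np.arctan2(e[1],e[0])))
print("noz",r2(402,412,.008),r2(226,466,.008)," green",r2(374,308,.008)); print("torch",r1(263,380,.02),r1(290,575,.02),"bottle",r1(559,359,.03))
print("pen",r2(537,210,.01),r2(541,376,.01))
E
```

```text
lid [[0.4969 0.3311 0.128 ]
 [0.4921 0.123  0.128 ]
 [0.6611 0.1206 0.128 ]
 [0.6642 0.3285 0.128 ]] [0.578575 0.2258   0.128   ]
yaw deg -0.8517924229878017
yaw y deg -1.0879381196179754
handle tip, base [0.4439 0.2264 0.132 ] [0.4955 0.228  0.132 ]
bsk [[ 0.719  -0.0824  0.06  ]
 [ 0.6723 -0.2379  0.06  ]
 [ 0.555  -0.2017  0.06  ]
 [ 0.6017 -0.0489  0.06  ]] [ 0.637    -0.142725  0.06    ]
long axis deg 73.14572772093477
noz [ 0.4626 -0.3032  0.008 ] [ 0.421  -0.1786  0.008 ]  green [ 0.5368 -0.2827  0.008 ]
torch [0.4645 0.2089 0.02  ] [0.3167 0.1803 0.02  ] bottle [ 0.4855 -0.0203  0.03  ]
pen [ 0.6103 -0.3987  0.01  ] [ 0.4905 -0.4012  0.01  ]
```

{"op": "drive_tool", "data": {"deltas": "50 30 35 -10 0.15; 50 60 70 -20 0.3; 50 90 105 -30 0.45; 50 120 140 -40 0.6; 50 150 175 -50 0.75; 50 180 210 -60 0.9; 50 215 245 -70 0.94; 50 255 287 -73 0.94; 50 255 287 -73 0.94; 50 255 287 -73 0.94; 50 255 287 -73 0.94"}}

```text
time_s: 1.2
position: [0.4611, -0.3036, 0.1495]
tcp_rot: [[0.29, 0.957, -0.0], [0.957, -0.29, -0.0], [-0.001, -0.0, -1.0]]
force: [0.3, -0.3, 0.4]
opening: 0.576
grasp_force: 0.0
```

```bash
python3 - <<'E'
from h import *
s=bot.read_state();print(s["position"],np.round(s["tcp_rot"],3),s["force"])
m=imaging.camera_model("wrist");im=imaging.capture("wrist");cv2.imwrite("pics/w1.png",im[...,::-1])
print(proj("wrist",(.4625,-.3032,.008),m),proj("wrist",(.421,-.1786,.008),m))
E
```

```text
[ 0.4610897  -0.30357669  0.14949492] [[ 0.29   0.957 -0.   ]
 [ 0.957 -0.29  -0.   ]
 [-0.001 -0.    -1.   ]] [ 0.3047773  -0.32170645  0.38406154]
[254.1 179.9] [167.1  61. ]
```

View pics/w1.png

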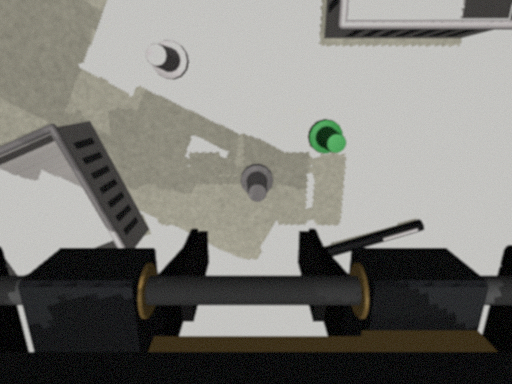

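The flanges are at (257,179) for nozzle B and (170,60) for nozzle A, 3 px from where I predicted. The grasp pose is good.

```bash
python3 - <<'E'
from h import *
print(ray("wrist",257,179,.008),ray("wrist",170,60,.008))
E
```

```text
[ 0.4652 -0.3037  0.008 ] [ 0.4236 -0.179   0.008 ]
```

{"op": "drive_tool", "data": {"deltas": "50 2 0 -40 0; 50 2 0 -80 0; 50 2 0 -115 0; 50 2 0 -136 0; 50 2 0 -136 0; 0 2 0 -136 0; 0 2 0 -136 0; 0 2 0 -136 0; 0 2 0 -136 0; 0 2 0 -136 0; 0 2 0 -136 0"}}

```text
time_s: 2.35
position: [0.4641, -0.3032, 0.0144]
tcp_rot: [[0.289, 0.957, 0.001], [0.957, -0.289, -0.001], [-0.001, 0.001, -1.0]]
force: [-1.1, 0.1, 5.2]
opening: 0.204
grasp_force: 30.1
```

{"op": "drive_tool", "data": {"deltas": "0 0 0 40 0; 0 0 0 80 0; 0 0 0 116 0; 0 35 25 116 0; 0 70 55 116 0; 0 105 82 116 0; 0 140 109 116 0; 0 163 127 116 0; 0 163 127 116 0; 0 163 127 116 0"}}

```text
time_s: 3.35
position: [0.6262, -0.175, 0.129]
tcp_rot: [[0.288, 0.958, -0.002], [0.958, -0.288, 0.0], [-0.0, -0.002, -1.0]]
force: [-1.1, 0.3, 0.1]
opening: 0.203
grasp_force: 29.9
```

```bash
python3 - <<'E'
from h import *
s=bot.read_state();print(s["position"],s["grasp_force"])
m=imaging.camera_model("wrist");im=imaging.capture("wrist");cv2.imwrite("pics/w2.png",im[...,::-1])
for c in (( .719,-.0824,.06),(.6723,-.2379,.06),(.555,-.2017,.06),(.6017,-.0489,.06)):print(proj("wrist",c,m))
E
```

```text
[ 0.62615359 -0.17497487  0.12897648] 29.941635947325267
[348.8  38.7]
[331.  261.3]
[177.4 260.3]
[161.4  41.7]
```

View pics/w2.png

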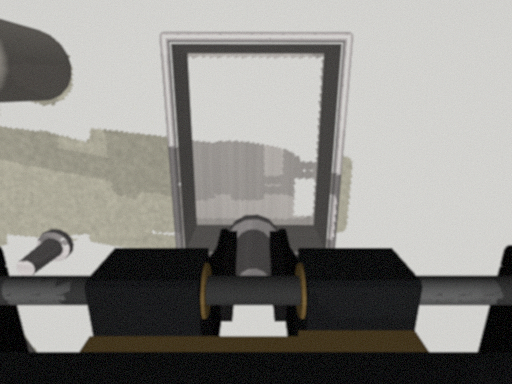

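The basket rim is at (162,35)–(352,35), about where I predicted. The nozzle hangs inside the walls, so I'll lower and release it.

{"op": "drive_tool", "data": {"deltas": "0 0 0 -35 0; 0 0 0 -70 0; 0 0 0 -95 0; 0 0 0 -106 0; 0 0 0 -106 0; 38 0 0 -106 0; 38 0 0 -106 0; 38 0 0 -106 0; 38 0 0 -60 0; 38 0 0 -20 0; 38 0 0 10 0; 38 0 0 10 0"}}

```text
time_s: 4.6
position: [0.6304, -0.1774, 0.1461]
tcp_rot: [[0.289, 0.957, 0.012], [0.957, -0.289, -0.005], [-0.002, 0.013, -1.0]]
force: [0.7, 0.2, 0.4]
opening: 0.434
grasp_force: 0.0
```

{"op": "drive_tool", "data": {"deltas": "50 -40 -1 0 0; 50 -80 -2 0 0; 50 -120 -3 0 0; 50 -160 -3 0 0; 50 -190 -3 0 0; 50 -204 -3 -10 0; 50 -204 -3 -40 0; 50 -204 -3 -75 0; 50 -204 -3 -105 0; 50 -204 -3 -126 0; 50 -204 -3 -126 0; 50 -204 -3 -126 0"}}

```text
time_s: 5.8
position: [0.4224, -0.1787, 0.0135]
tcp_rot: [[0.29, 0.957, -0.001], [0.957, -0.29, 0.001], [0.0, -0.001, -1.0]]
force: [-0.2, -0.8, 0.7]
opening: 0.575
grasp_force: 0.0
```

{"op": "drive_tool", "data": {"deltas": "0 0 0 0 0; 0 0 0 0 0; 0 0 0 0 0; 0 0 0 0 0; 0 0 0 0 0; 0 0 0 0 0; 0 0 0 40 0; 0 0 0 80 0; 0 0 0 126 0; 0 0 0 126 0"}}

```text
time_s: 6.8
position: [0.4256, -0.1809, 0.1442]
tcp_rot: [[0.29, 0.957, 0.009], [0.957, -0.289, -0.007], [-0.004, 0.011, -1.0]]
force: [0.9, -0.6, -1.2]
opening: 0.202
grasp_force: 29.9
```

{"op": "drive_tool", "data": {"deltas": "0 40 0 0 0; 0 80 0 0 0; 0 120 5 0 0; 0 160 20 0 0; 0 195 45 0 0; 0 224 70 0 0; 0 224 70 0 0; 0 224 70 -35 0; 0 224 70 -70 0; 0 224 70 -100 0; 0 224 70 -116 0; 0 224 70 -116 0"}}

```text
time_s: 8.0
position: [0.6442, -0.1087, 0.0207]
tcp_rot: [[0.29, 0.957, -0.006], [0.957, -0.29, 0.002], [0.0, -0.006, -1.0]]
force: [-0.6, 0.3, -0.2]
opening: 0.203
grasp_force: 29.9
```

{"op": "drive_tool", "data": {"deltas": "0 0 0 0 0; 38 0 0 0 0; 38 0 0 0 0; 38 0 0 0 0; 38 0 0 40 0; 38 0 0 80 0; 38 0 0 120 0; 38 0 0 160 0; 38 0 0 190 0; 38 0 0 190 0"}}

```text
time_s: 9.0
position: [0.6499, -0.1098, 0.2202]
tcp_rot: [[0.29, 0.957, 0.012], [0.957, -0.29, -0.004], [-0.0, 0.013, -1.0]]
force: [0.7, 1.3, 1.0]
opening: 0.438
grasp_force: 0.0
```

```bash
python3 - <<'E'
from h import *
a=imaging.capture("wrist")[...,::-1];b=imaging.capture("scene")[...,::-1]
cv2.imwrite("pics/w3.png",np.vstack([cv2.resize(a,(400,300)),cv2.resize(b[110:300,130:450],(400,238))]))
E
```

```text
(no output)
```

View pics/w3.png

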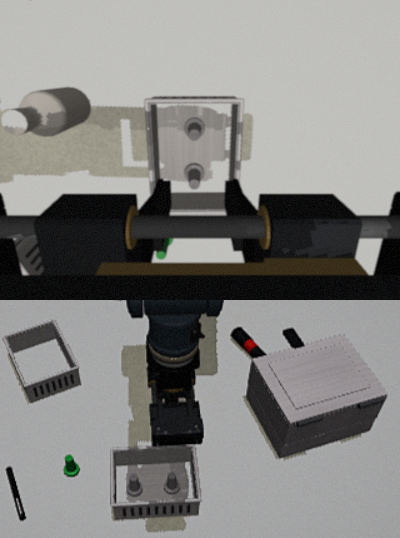

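Both nozzles stand in the basket, at (193,128) and (194,175) in the wrist view, and nothing else has moved. Next is the handle.

{"op": "drive_tool", "data": {"deltas": "60 -20 34 0 -0.13; 60 -40 68 0 -0.26; 60 -60 102 0 -0.4; 60 -80 140 0 -0.54; 60 -100 178 0 -0.68; 60 -120 215 0 -0.82; 60 -142 252 0 -0.96; 60 -165 290 0 -1.1; 60 -189 336 0 -1.24; 60 -189 336 0 -1.29; 60 -189 336 0 -1.29; 60 -189 336 0 -1.29"}}

```text
time_s: 10.3
position: [0.457, 0.2268, 0.2125]
tcp_rot: [[1.0, -0.011, -0.002], [-0.011, -1.0, -0.001], [-0.002, 0.001, -1.0]]
force: [0.1, 0.3, 0.2]
opening: 0.69
grasp_force: 0.0
```

```bash
python3 - <<'E'
from h import *
s=bot.read_state();print(s["position"],np.round(s["tcp_rot"],3),s["time_s"])
m=imaging.camera_model("wrist");im=imaging.capture("wrist");cv2.imwrite("pics/w4.png",im[...,::-1])
for p in ((.458,.227,.132),(.444,.227,.132),(.4945,.227,.128),(.492,.123,.128)): print(proj("wrist",p,m))
E
```

```text
[0.45700858 0.22678292 0.21246494] [[ 1.    -0.011 -0.002]
 [-0.011 -1.    -0.001]
 [-0.002  0.001 -1.   ]] 10.3
[253.1 199.4]
[253.3 216. ]
[252.5 152.7]
[387.9 154.3]
```

View pics/w4.png

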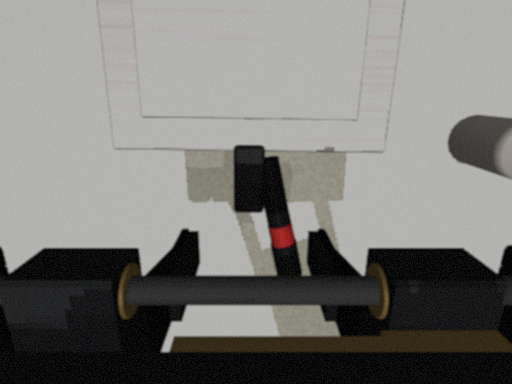

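The handle tip is at (249,211), with its centreline at column 249. The lid's front corners are at (114,149) and (386,152).

```bash
python3 - <<'E'
from h import *
for p in ((249,211,.132),(249,147,.132),(114,149,.128),(386,152,.128),(408,0,.128),(98,0,.128)): print(ray("wrist",*p))
E
```

```text
[0.4488 0.2301 0.132 ]
[0.5001 0.2292 0.132 ]
[0.4992 0.3326 0.128 ]
[0.4942 0.1242 0.128 ]
[0.5972 0.1207 0.128 ]
[0.5999 0.3291 0.128 ]
```

{"op": "drive_tool", "data": {"deltas": "60 3 2 -30 -0.01; 60 3 2 -60 -0.01; 60 3 2 -90 -0.01; 60 3 2 -107 -0.01; 60 3 2 -107 -0.01; 60 3 2 -107 -0.01; 10 3 2 -107 -0.01; 10 3 2 -107 -0.01; 10 3 2 -107 -0.01; 10 3 2 -107 -0.01; 10 3 2 -107 -0.01; 10 3 2 -107 -0.01"}}

```text
time_s: 11.55
position: [0.4607, 0.2304, 0.1069]
tcp_rot: [[1.0, -0.024, 0.001], [-0.024, -1.0, 0.003], [0.001, -0.003, -1.0]]
force: [-0.9, 4.9, 0.9]
opening: 0.273
grasp_force: 30.0
```

```bash
python3 -c "
import numpy as np
for d in range(0,61,3):
  t=np.radians(d);x=206*(1-np.cos(t))+6*np.sin(t);print(d,round(x,1),round(-.021*x,1),round(206*np.sin(t)+6*(np.cos(t)-1),1))"
```

```text
0 0.0 -0.0 0.0
3 0.6 -0.0 10.8
6 1.8 -0.0 21.5
9 3.5 -0.1 32.2
12 5.7 -0.1 42.7
15 8.6 -0.2 53.1
18 11.9 -0.3 63.4
21 15.8 -0.3 73.4
24 20.3 -0.4 83.3
27 25.2 -0.5 92.9
30 30.6 -0.6 102.2
33 36.5 -0.8 111.2
36 42.9 -0.9 119.9
39 49.7 -1.0 128.3
42 56.9 -1.2 136.3
45 64.6 -1.4 143.9
48 72.6 -1.5 151.1
51 81.0 -1.7 157.9
54 89.8 -1.9 164.2
57 98.8 -2.1 170.0
60 108.2 -2.3 175.4
```

{"op": "drive_tool", "data": {"deltas": "10 1 1 11 0; 10 2 1 21 0; 10 4 1 32 0; 10 6 1 43 0; 10 9 1 53 0; 10 12 1 63 0; 10 16 1 73 0; 10 20 1 83 0; 10 25 1 93 0; 10 31 0 102 0; 10 31 0 102 0; 10 31 0 102 0"}}

```text
time_s: 12.75
position: [0.491, 0.2296, 0.2086]
tcp_rot: [[1.0, -0.023, -0.001], [-0.023, -1.0, 0.001], [-0.001, -0.001, -1.0]]
force: [-1.4, 3.9, -1.6]
opening: 0.274
grasp_force: 30.0
```

{"op": "drive_tool", "data": {"deltas": "10 6 0 9 0; 10 12 0 18 0; 10 19 0 26 0; 10 26 0 34 0; 10 34 0 42 0; 10 42 -1 49 0; 10 50 -1 56 0; 10 59 -1 62 0; 10 68 -1 68 0; 10 77 -1 73 0; 10 77 -1 73 0; 10 77 -1 73 0"}}

```text
time_s: 13.95
position: [0.5692, 0.2276, 0.2818]
tcp_rot: [[1.0, -0.023, 0.001], [-0.023, -1.0, -0.001], [0.001, 0.001, -1.0]]
force: [-0.7, -0.2, -2.4]
opening: 0.273
grasp_force: 30.0
```

{"op": "drive_tool", "data": {"deltas": "10 0 0 0 0; 10 0 0 0 0; 10 0 0 0 0; 10 0 0 0 0; 10 0 0 0 0"}}

```text
time_s: 14.45
position: [0.5687, 0.2276, 0.2815]
tcp_rot: [[1.0, -0.023, 0.0], [-0.023, -1.0, -0.001], [0.0, 0.001, -1.0]]
force: [1.5, -3.2, -3.1]
opening: 0.271
grasp_force: 30.0
```

```bash
python3 - <<'E'
from h import *
s=bot.read_state();print(s["position"],s["force"])
g=s["position"]+[0,0,.019]
for hx in(.6635,.6665):
    v=g-[hx,0,.120];print(np.degrees(np.arctan2(v[2],-v[0])-np.arctan2(6,206)),np.hypot(v[0],v[2]))
a=imaging.capture("wrist")[...,::-1];b=imaging.capture("scene")[...,::-1]
cv2.imwrite("pics/f.png",np.vstack([cv2.resize(a,(400,300)),cv2.resize(b[80:270,200:520],(400,238))]))
E
```

```text
[0.56873537 0.22762207 0.28149353] [ 1.52664735 -3.22589823 -3.07628992]
60.6308154172001 0.20385840439798175
59.889397263347 0.20527015565365442
```

View pics/f.png

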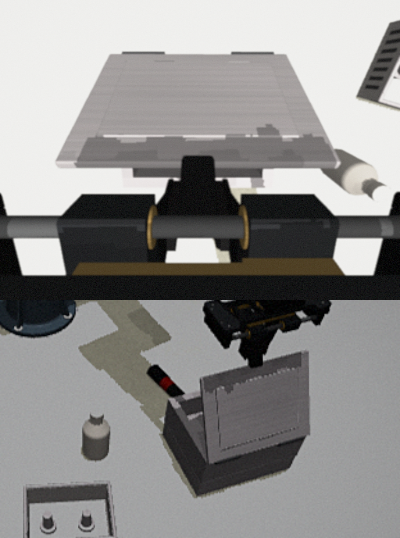

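The lid is about 60° open, with the handle held at (197,165) in the wrist view. Both nozzles are in the basket, and the torch and bottle haven't moved.

```bash
python3 -c "
from rig import bot
print(bot.hand_in())"
```

```text
the job is handed in; nothing more can be done
None
```

Both nozzles are in the far basket, and the arm is holding the bath lid still at about 60° (60 ± 1° from the measured gripper position). The job is handed in, and the result has not been reported.

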